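Hang a parts basket in the ultrasonic cleaner by its folding bail

ROBOT

A 6-joint arm with a two-finger parallel gripper is mounted at the origin on the work surface; the furniture and walls round the work are solid. World frame = base frame: x ahead of the robot, y to its left, z up, the work surface at z = 0. Lengths are in m, angles in rad, forces in N, time in s.
With the tool pointing down it reaches from about 0.325 to 0.775 m from the base axis. Payload 5.5 kg.
Tool frame: the origin (TCP) lies between the finger pads; the fingertips stand 8 mm ahead of it and the grasp point (between the pads) lies 11 mm behind it (tcp_to_tips is the distance from the TCP to the fingertips, in m); z points along the fingers, y is the line along which they close (so a half turn about z gives the same grasp; the last joint's range is limited). The gripper opens to 88 mm and grips with 3 to 60 N. Pads are 20 mm wide; open, the fingers measure 115 mm over their backs; the gripper's body (75 mm by 178 mm) begins 61 mm behind the grasp point.
Start: joints at [-0.057, 0.091, 1.231, -0, 1.82, -0.057], TCP at [0.6, -0, 0.231] pointing down, gripper open.
Joint ranges: [-2.87, 2.87], [-0.86, 2.18], [0.17, 2.46], [-1.51, 4.65], [0.06, 2.69], [-2.65, 2.65]. Speed limits (rad/s): [2.57, 2.57, 3.01, 3.14, 3.14, 3.14].

INTERFACE

Orientations are given as a unit quaternion [w, x, y, z].
In Python, from bench import * gives the robot as it stands. Calls block until the motion is done:
- move_to(position, orientation): joint-space move of the TCP to a pose.
- move_l(position, speed=0.15, orientation=None): straight line of the TCP; orientation=None keeps the orientation; speed is the mean speed in m/s.
- movej(angles): joint-space move.
- gripper_open() and close(): open the fingers fully, or close them until they stop; the grip force is fixed at half the most.
- hold(seconds).
- inverse_kinematics(position, orientation): joint angles nearest the present ones, or None.
- state(): the state.
- get_image(name): name is "scene" or "side" or "wrist"; returns a dict with "frame" (420x560x3 uint8, blue, green, red), "depth" (420x560 float32, m along the optical axis (not along the pixel's ray), 0 where there is no reading), "camera_matrix" (3x3 intrinsics, pixels), "view" (4x4, takes a point from world to camera coordinates). Camera axes: x right, y up, looking along -z (the intrinsics and any distortion apply to the point x, -y, -z); pixel columns grow to the right and rows downward; lengths in m; the calibration is good to about 2 mm. A picture is of the moment at which its call begins.
A pose or a line that the arm cannot do raises IKError and nothing moves.
- job_done(): hands the job in; it is judged then, once.
The state is a dict: "time": time; "joint_pos": joint angles; "dq": joint speeds; "joint_torque": joint torques, N m; "ee_pos": TCP position; "ee_rot": TCP orientation; "ft_force": force on the tool from outside, world axes, zero at the start; "moment": the same for the moment, N m; "finger_gap": finger opening in m; "finger_force": force on a finger pad.
Only numpy, scipy, OpenCV 4.12 (cv2) and the standard library are available. Lean on these libraries where they do the work, as an engineer would, in place of code of your own. Each camera call takes 0.05 s, during which the arm holds its last target. There are 200 camera calls.

TASK

Load the ultrasonic cleaner: with the parts basket still standing on the bench, swing its folded-down wire bail fully upright, then lift the basket by the bail, keeping it level, clear over the rim of the cleaner's open tank. Reach in under the half-open lid and lay the bail's wire in both prongs of the hanger, so that the basket hangs straight and still inside the tank, off its floor, and let go. Do not bump the cleaner or its lid hard, and leave the other things on the bench where they are.

Things in the scene. Friction and masses are not known exactly. Their poses are not given: they have to be found in the camera images.
- basket: Loose round slotted steel basket, 73 mm across the rim, 60 mm high, 0.35 kg or so, a finned heat sink fixed in it as its load. Origin: centre of its underside, z up. Pivots of the wire bail on the line x = 0, z = 54 mm, at y = +-43 mm (93 mm wide over the pins). Folded, the bail sticks out on the basket's -x side.
- bail (a joint): Hinge of the bail about the basket's y axis, rad. 0 = folded down on its stop, 15 deg below level on the basket's -x side (the start); 1.833 = upright, square over the basket; 3.665 = folded to the other side. Light friction: it stays put only within some 10 deg of upright, else it falls back when let go. Swing it with a slight outward pull rather than a push toward the pivots, which can tip the basket over backward near 1.2 rad.
- bail_grip (a point): Moves with the bail: middle of its straight top bar and of the black grip sleeve on it (12 mm thick, 34 mm long, turns freely on the wire, so the bail pivots in a closed gripper); y along the bar. 85 mm from the pivots; folded: 32 mm above the bench, 39 mm free to the rim. Wire 4 mm, bare and straight from 17 to 34 mm each side of the middle; legs at +-43.5 mm.
- cleaner: Fixed grey bench ultrasonic cleaner, 210 x 180 mm (x, y), steel deck 100 mm high. Origin: centre of its underside; control panel on its -x face, toward the robot. Open dry tank: mouth x = -76 to 59, y = -64 to 64 mm, floor 30 mm high. A hanger of two prongs stands on the rear deck inside the lid.
- lid_edge (a point): Middle of the skirt along the free edge of the fixed, half-open lid (cleaner's axes): its lowest, foremost line. Lid 176 mm wide, 10 mm thick with 20 mm skirts, rising from its hinge at x = 103, z = 120 mm of the cleaner at 74 deg above level, over the tank. An upright tool over the hanger strikes it; one leaning back to the cleaner's front about 30 to 45 deg clears it.
- hang_point (a point): Point of the cleaner (0, 0, 205 mm; its axes) where bail_grip lies when hung; the basket's underside is then 66 mm high. Two prongs of 6 mm rod at y = +-29 mm: valley at x = 0, its underside 197 mm high; upturned tip at x = -14 to -7, 214 mm high; behind, top at 212 mm to x = 30, then down to the deck. The basket's rim must pass below the prongs, the bail's bar above the tips.
- ipa_bottle: Bystander, loose: white 134 mm wash bottle with a red nozzle, 44 mm across, standing at the back beside the cleaner. Origin: middle of its underside.
- flux_tin: Bystander, loose: yellow round screw tin, 47 mm across, 23 mm high, on the flat black tool wallet (7 mm thick) that lies across the bench. Origin: middle of its underside.
- esd_brush: Bystander, loose: black toothbrush-like brush, 125 mm long along its y axis, 22 mm high, lying flat on the tool wallet. Origin: middle of its underside.
- solder_spool: Bystander, loose: reel of solder, 55 mm across, 42 mm high. Origin: middle of its underside.

How it is judged:
On the way, in this order (a step that is already met when the one before it is completed fails the run):
1. the bail is swung upright while the basket still stands on the bench (value of joint bail between 1.48 and 2.18 rad and height (world z) of basket below 0.008 m and angle between basket's own z axis and vertical below 0.12 rad), for 0.1 s.
2. the basket is lifted by its bail, level, higher than the cleaner's rim (height (world z) of basket above 0.102 m and angle between basket's own z axis and vertical below 0.35 rad and value of joint bail between 1.48 and 2.18 rad), for 0.1 s.
At the end, for the whole second after the job is handed in: Bail wire in both prongs: middle within 12 mm sideways and 6 mm in height of the hang point, top bar within 0.12 rad of the cleaner's y; basket hanging on the hanger, plumb within 0.15 rad, underside 55 to 77 mm above bench level, at rest (under 0.05 m/s, 0.5 rad/s) (horizontal distance between bail_grip and hang_point below 0.012 m and z of bail_grip in the frame of hang_point between -0.006 and 0.006 m and angle between the y axis of bail_grip and the y axis of hang_point, either way round below 0.12 rad and angle between basket's own z axis and vertical below 0.15 rad and z of basket in the frame of cleaner between 0.055 and 0.077 m and linear speed of basket below 0.05 m/s and angular speed of basket below 0.5 rad/s and contact force between basket and cleaner above 1 N); the robot touches nothing.
It fails at once if the basket is tipped more than 0.6 rad (angle between basket's own z axis and vertical above 0.6 rad).
It fails at once if the robot bumps the cleaner or its lid with more than 30 N (contact force between any of the arm, the fingers and cleaner above 30 N).
It fails at once if a loose bystander is moved more than 30 mm (distance of any of ipa_bottle, flux_tin, esd_brush, solder_spool from where it was at the start of the episode above 0.03 m).
It also fails if it takes over 64 s, if anything falls off the work surface, if the arm or the gripper's body presses on something with over 40 N, if the wrist force passes 120 N, or if a joint passes its speed limit or range.

## Working session

There is one attempt and no reset: what is moved stays moved. The work goes in short steps, each a Python script; the robot and the scene stay as the last script left them, time stands still between calls to the robot, and variables do not carry over. Pictures are saved under pics/ and viewed, at most 13 in all, crops included, and the job is handed in when it is done.

```bash
ls; mkdir -p pics; cat > h.py <<'E'
from bench import *
import numpy as np, cv2
from scipy.spatial.transform import Rotation as R
def snap(n,f):
    d=get_image(n); cv2.imwrite('pics/%s.png'%f,d['frame']); np.savez('pics/%s.npz'%f,**{k:np.asarray(d[k]) for k in d}); return d
def world(d):
    K=d['camera_matrix'];z=d['depth'];v,u=np.mgrid[:z.shape[0],:z.shape[1]]
    p=np.stack([(u-K[0,2])/K[0,0]*z,-(v-K[1,2])/K[1,1]*z,-z,np.ones_like(z)],-1)
    return (p@np.linalg.inv(d['view']).T)[...,:3]
def proj(d,p):
    q=d['view']@np.append(p,1);K=d['camera_matrix'];return K[0,2]+K[0,0]*q[0]/-q[2],K[1,2]-K[1,1]*q[1]/-q[2]
E
python3 - <<'E'
from h import *
a=snap('scene','scene0');b=snap('side','side0');s=state();print(s)
E
```

```text
pics
{'time': 0.1, 'joint_pos': array([-5.66765643e-02,  9.17704304e-02,  1.23176249e+00, -1.90780747e-05,
        1.81980506e+00, -5.67368324e-02]), 'dq': array([ 0.00103374, -0.00214457, -0.00143576, -0.0002375 ,  0.00169634,
       -0.00040449]), 'joint_torque': array([ 2.46603209e-03, -4.47854412e+01, -4.07573140e+01,  6.99365954e-02,
        2.83264846e-02, -6.35370566e-05]), 'ee_pos': array([5.99744205e-01, 2.04757080e-05, 2.29629493e-01]), 'ee_rot': array([-6.44888125e-04,  7.07086860e-01,  7.07126163e-01, -5.87998281e-04]), 'ft_force': array([0.48200043, 1.13961022, 0.38146107]), 'moment': array([ 0.05323091,  0.03504485, -0.03617351]), 'finger_force': 0.0, 'finger_gap': 0.08751214852564114}
```

View pics/scene0.png

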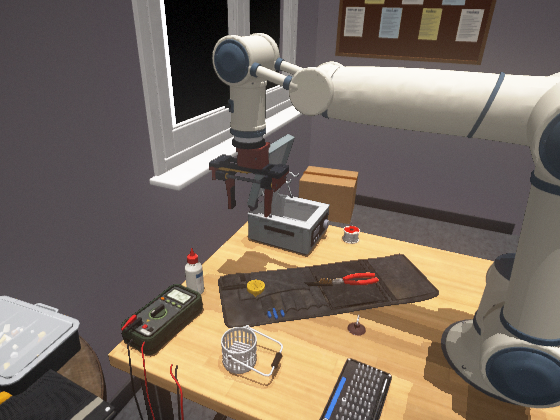

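View pics/side0.png

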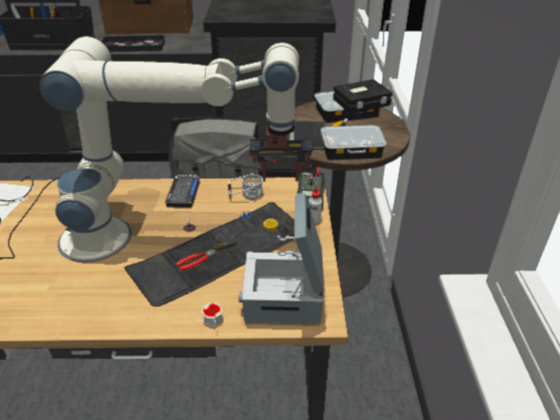

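The scene view shows the basket at about (238,350) with its sleeve at about (272,362), and the cleaner at about (290,222) with the lid behind it. The side view shows the cleaner at (283,285), the lid's free edge at (300,200) and the basket at (252,187).

```bash
python3 - <<'E'
from h import *
for n,pts in (('scene0',[(238,335),(222,335),(254,335),(277,360),(283,345),(270,376),(255,287),(195,280),(290,205),(250,215),(326,205),(305,250),(350,235),(275,313)]),('side0',[(252,187),(230,192),(229,185),(270,225),(316,210),(212,312),(283,300),(247,290),(320,295),(300,200),(322,290),(283,238)])):
    d=dict(np.load('pics/%s.npz'%n));W=world(d)
    cp=np.linalg.inv(d['view'])[:3,3];print(n,cp.round(3),d['camera_matrix'][0,0])
    for u,v in pts: print((u,v),W[v,u].round(3))
    m=(abs(W[...,2]-.1)<.003)&(W[...,0]>.3)&(W[...,0]<1)&(W[...,1]<-.05)&(W[...,1]>-.7);p=W[m][:,:2]
    print('deck',len(p),p.min(0),p.max(0),cv2.minAreaRect((p*1000).astype(np.float32)))
    m=(W[...,2]>.02)&(W[...,2]<.075)&(W[...,0]>.3)&(W[...,0]<.9)&(W[...,1]>.15)&(W[...,1]<.5);p=W[m]
    print('basket',len(p),p.min(0),p.max(0))
E
python3 - <<'E'
import cv2,numpy as np
a=cv2.imread('pics/scene0.png')[315:390,205:305];b=cv2.imread('pics/side0.png')[185:325,230:335]
a=cv2.resize(a,(400,300),interpolation=2);b=cv2.resize(b,(400,533),interpolation=2)
o=np.zeros((533,800,3),np.uint8);o[:300,:400]=a;o[:,400:]=b;cv2.imwrite('pics/c1.png',o)
E
```

```text
scene0 [0.212 0.751 0.66 ] 389.3347707458366
(238, 335) [0.523 0.208 0.034]
(222, 335) [0.573 0.195 0.001]
(254, 335) [0.481 0.215 0.058]
(277, 360) [0.419 0.239 0.039]
(283, 345) [ 0.437  0.162 -0.001]
(270, 376) [ 0.429  0.249 -0.002]
(255, 287) [0.565 0.041 0.028]
(195, 280) [0.701 0.105 0.051]
(290, 205) [ 0.624 -0.345  0.075]
(250, 215) [ 0.697 -0.193  0.094]
(326, 205) [ 0.502 -0.349  0.1  ]
(305, 250) [ 0.51  -0.185  0.022]
(350, 235) [ 0.408 -0.321  0.027]
(275, 313) [0.485 0.097 0.019]
deck 758 [ 0.49362737 -0.37152176] [ 0.70809424 -0.18248539] ((600.230224609375, -277.32525634765625), (184.70599365234375, 207.88668823242188), 87.3712158203125)
basket 8305 [0.30057275 0.1501751  0.02000283] [0.82775541 0.49999869 0.07496437]
side0 [ 0.571 -1.303  1.107] 525.8521445178415
(252, 187) [0.506 0.194 0.056]
(230, 192) [0.424 0.243 0.   ]
(229, 185) [0.423 0.235 0.037]
(270, 225) [0.568 0.022 0.025]
(316, 210) [0.719 0.064 0.053]
(212, 312) [ 0.413 -0.359  0.04 ]
(283, 300) [ 0.6   -0.373  0.099]
(247, 290) [ 0.507 -0.334  0.097]
(320, 295) [ 0.696 -0.359  0.102]
(300, 200) [ 0.645 -0.229  0.311]
(322, 290) [ 0.698 -0.375  0.137]
(283, 238) [ 0.609 -0.022  0.007]
deck 1099 [ 0.49453151 -0.37930721] [ 0.70153745 -0.18654098] ((601.3350219726562, -282.9914855957031), (184.14529418945312, 206.8270721435547), 87.45450592041016)
basket 1951 [0.30009954 0.15243393 0.02000021] [0.89998994 0.4997643  0.07497809]
```

View pics/c1.png

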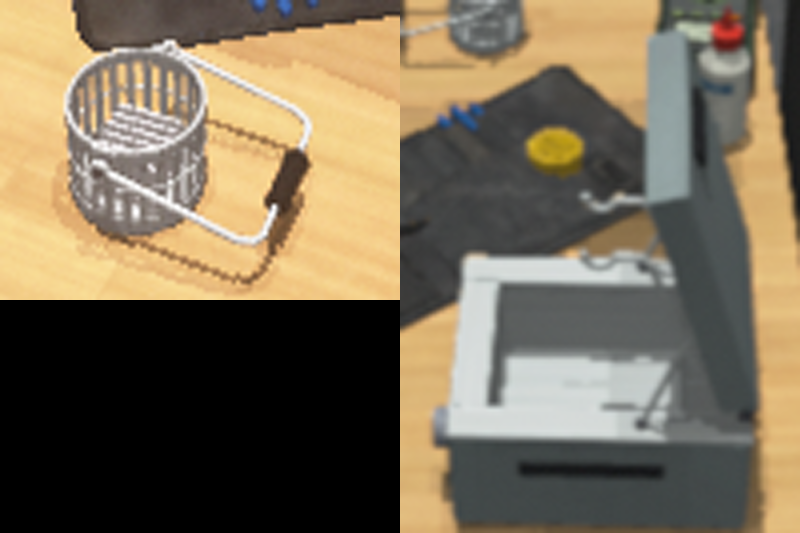

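```bash
cat >> h.py <<'E'
def ori(yaw,lean):
    c=np.array([np.cos(yaw),np.sin(yaw),0]);u=np.array([0,0,1.])
    z=np.sin(lean)*c-np.cos(lean)*u; y=np.cos(lean)*c+np.sin(lean)*u
    q=R.from_matrix(np.stack([np.cross(y,z),y,z],1)).as_quat(); return np.r_[q[3],q[:3]]
def tcp(g,yaw,lean): # TCP for a grasp point
    return np.asarray(g)+.011*np.array([np.sin(lean)*np.cos(yaw),np.sin(lean)*np.sin(yaw),-np.cos(lean)])
E
python3 - <<'E'
from h import *
d=np.deg2rad
for p,yw,l in (([.60,-.28,.205],-2.6,45),([.60,-.28,.26],-2.6,45),([.45,-.27,.28],-2.6,45),([.5,.214,.139],-16,45),([.42,.239,.032],-16,0),([.6,-.28,.205],-2.6,38)):
    print(p,l,inverse_kinematics(tcp(p,d(yw),d(l)),ori(d(yw),d(l))))
move_to([.50,-.27,.40],ori(d(-2.6),d(25)));w=snap('wrist','w1')
move_to([.44,.232,.25],ori(d(-16),0));w2=snap('wrist','w2')
cv2.imwrite('pics/c2.png',cv2.resize(np.hstack([w['frame'],w2['frame']]),(800,300)))
for w in(w,w2): print(np.linalg.inv(w['view']).round(3))
print(state()['time'])
E
```

```text
[0.6, -0.28, 0.205] 45 [-0.70847775 -0.2944194   1.82644443  0.53876463  1.01286167 -0.81111245]
[0.6, -0.28, 0.26] 45 [-0.70847775 -0.30762265  1.73966005  0.51042091  1.09943053 -0.75359617]
[0.45, -0.27, 0.28] 45 [-0.97573105 -0.65602465  1.94697502  0.61874288  1.35841634 -0.90812316]
[0.5, 0.214, 0.139] 45 [ 0.70375481 -0.45582808  2.06664486 -0.70550799  1.13725876  1.15866958]
[0.42, 0.239, 0.032] 0 [ 4.46932824e-01 -1.64543176e-01  1.85416261e+00 -4.44089210e-16
  1.45197321e+00  7.26185504e-01]
[0.6, -0.28, 0.205] 38 [-0.66961009 -0.23014919  1.72573538  0.41203916  1.11638588 -0.70580441]
[[ 0.906  0.157 -0.393  0.438]
 [-0.042  0.958  0.284 -0.193]
 [ 0.421 -0.241  0.875  0.539]
 [ 0.     0.     0.     1.   ]]
[[ 0.961  0.268  0.074  0.46 ]
 [-0.278  0.926  0.256  0.302]
 [-0.    -0.267  0.964  0.405]
 [ 0.     0.     0.     1.   ]]
3.375
```

View pics/c2.png

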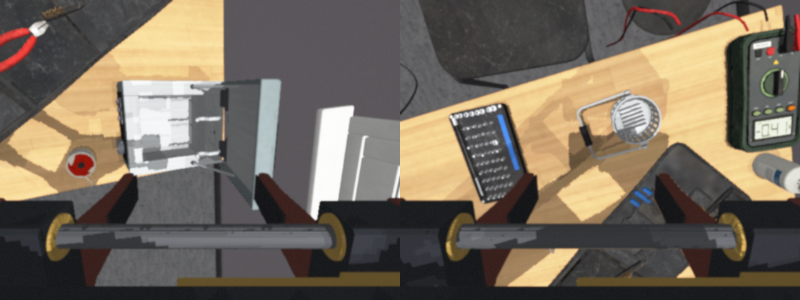

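Wrist views: left half shows the cleaner with the two prongs at about (205,87) and (205,150) and the lid edge at (265,145). Right half shows the basket rim at (637,118) and the sleeve at (586,137). I'll now fit these from depth.

```bash
python3 - <<'E'
from h import *
from scipy.optimize import least_squares
d=dict(np.load('pics/w2.npz'));W=world(d);f=d['frame'].astype(int)
near=np.hypot(W[...,0]-.503,W[...,1]-.214)<.05
p=W[near&(abs(W[...,2]-.06)<.004)][:,:2]
r=least_squares(lambda x:np.hypot(*(p-x[:2]).T)-x[2],[.503,.214,.036],loss='soft_l1',f_scale=.002);print('rim',r.x,len(p))
m=(np.hypot(W[...,0]-.42,W[...,1]-.239)<.05)&(W[...,2]>.018)&(W[...,2]<.06)
dark=m&(f.max(-1)<90);print('sleeve',dark.sum(),np.median(W[dark],0),W[dark].min(0),W[dark].max(0))
q=W[m][:,:2]; s=W[dark][:,:2]; 
for nm,x in(('sleeve',s),):
    e,v=np.linalg.eigh(np.cov(x.T));print(nm,x.mean(0),np.degrees(np.arctan2(v[1,1],v[0,1])),np.sqrt(e))
d=dict(np.load('pics/w1.npz'));W=world(d)
for z0,z1 in((.098,.102),):
    p=W[(W[...,2]>z0)&(W[...,2]<z1)&(abs(W[...,0]-.6)<.13)&(abs(W[...,1]+.28)<.12)];print(len(p),p.min(0),p.max(0),cv2.minAreaRect((p[:,:2]*1000).astype(np.float32)))
m=(W[...,2]>.185)&(W[...,2]<.23)&(W[...,0]>.57)&(W[...,0]<.66)&(abs(W[...,1]+.28)<.05)
v,u=np.where(m)
for i in range(0,len(u),max(1,len(u)//45)):print((u[i],v[i]),W[v[i],u[i]].round(3),end=' ')
L=(W[...,2]>.2)&(W[...,0]>.6)&(W[...,0]<.72)&(abs(W[...,1]+.28)<.1);p=W[L]
print()
for z in np.arange(.2,.34,.01):
    k=p[abs(p[:,2]-z)<.005]
    if len(k):print(z.round(2),len(k),k[:,0].min().round(3),k[:,0].max().round(3),end='; ')
c=cv2.resize(d['frame'][100:240,230:400],(765,600)[:2],interpolation=2);c=c[:600];cv2.imwrite('pics/c3.png',c)
E
```

```text
rim [0.50375141 0.23738888 0.03458482] 469
sleeve 296 [0.42288301 0.2328086  0.03730261] [0.41604277 0.2155615  0.032064  ] [0.4295091  0.24971702 0.04056733]
sleeve [0.42280899 0.23262163] 92.56545577038229 [0.00335767 0.00982111]
7360 [ 0.49304524 -0.37355079  0.09800499] [ 0.70631013 -0.18638497  0.10199887] ((600.2621459960938, -280.0909423828125), (179.9614715576172, 208.27957153320312), 87.56969451904297)
(np.int64(303), np.int64(161)) [ 0.638 -0.25   0.187] (np.int64(303), np.int64(163)) [ 0.635 -0.252  0.192] (np.int64(281), np.int64(164)) [ 0.601 -0.248  0.202] (np.int64(290), np.int64(164)) [ 0.608 -0.248  0.209] (np.int64(299), np.int64(164)) [ 0.619 -0.249  0.211] (np.int64(308), np.int64(164)) [ 0.634 -0.251  0.206] (np.int64(282), np.int64(165)) [ 0.601 -0.249  0.203] (np.int64(291), np.int64(165)) [ 0.61  -0.249  0.209] (np.int64(300), np.int64(165)) [ 0.62  -0.25   0.211] (np.int64(309), np.int64(165)) [ 0.635 -0.252  0.206] (np.int64(281), np.int64(166)) [ 0.599 -0.25   0.205] (np.int64(290), np.int64(166)) [ 0.609 -0.251  0.208] (np.int64(300), np.int64(166)) [ 0.62
[... 1301 characters left out ...]
309  0.212] (np.int64(275), np.int64(216)) [ 0.586 -0.306  0.211] (np.int64(284), np.int64(216)) [ 0.601 -0.31   0.205] (np.int64(293), np.int64(216)) [ 0.609 -0.309  0.213] (np.int64(302), np.int64(216)) [ 0.622 -0.312  0.211] (np.int64(279), np.int64(217)) [ 0.594 -0.31   0.204] (np.int64(288), np.int64(217)) [ 0.604 -0.311  0.209] (np.int64(297), np.int64(217)) [ 0.614 -0.311  0.212] (np.int64(274), np.int64(219)) [ 0.584 -0.309  0.212] 
0.2 276 0.6 0.679; 0.21 675 0.6 0.678; 0.22 479 0.648 0.675; 0.23 508 0.646 0.672; 0.24 558 0.643 0.669; 0.25 606 0.64 0.666; 0.26 653 0.638 0.663; 0.27 460 0.634 0.661; 0.28 89 0.631 0.647; 0.29 68 0.628 0.641; 0.3 216 0.625 0.664; 0.31 3977 0.624 0.664;
```

View pics/c3.png

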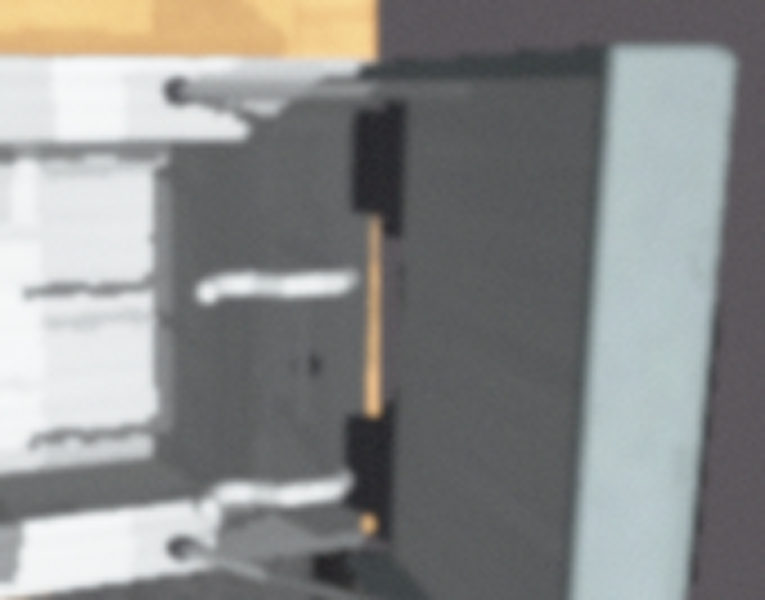

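Fits: basket centre about (0.504,0.237), bail yaw about 3°, sleeve at (0.4225,0.2327). Hang point is about (0.600,-0.280) with yaw -2.4°, and the lid edge is at cleaner x≈0.024, z≈0.31, so I need a lean of about 52°. I'll grasp 20 mm outward of the sleeve so the inner finger clears the basket wall.

```bash
python3 - <<'E'
from h import *
d=np.deg2rad;yw=d(3);c=np.array([np.cos(yw),np.sin(yw),0])
g=np.array([.4225,.2327,.032])-.020*c
q=ori(yw,0)
move_to(tcp(g+[0,0,.10],yw,0),q); move_l(tcp(g,yw,0),.1)
s=state();print(s['ee_pos'],s['ft_force'].round(1));close();s=state();print(s['time'],s['ee_pos'],s['finger_gap'],s['finger_force'],s['ft_force'].round(1))
for l in(45,52):print(inverse_kinematics(tcp([.6,-.28,.205],d(-2.4),d(l)),ori(d(-2.4),d(l))))
w=snap('side','s2');w2=snap('wrist','w3')
cv2.imwrite('pics/c4.png',np.hstack([cv2.resize(w['frame'][150:220,195:285],(400,311),interpolation=2),cv2.resize(w2['frame'][:415],(400,311))]))
E
```

```text
[0.40303945 0.23191189 0.02184193] [ 0.3 -0.3 -0.3]
6.2917 [0.40253189 0.23166952 0.02101669] 0.010990616007239806 30.00005453824997 [ 1.8 -0.1  0.8]
[-0.70989061 -0.29308841  1.82536902  0.54165164  1.01516256 -0.81621703]
[-0.7481454  -0.34449299  1.91999758  0.6954299   0.92428242 -0.94940749]
```

View pics/c4.png

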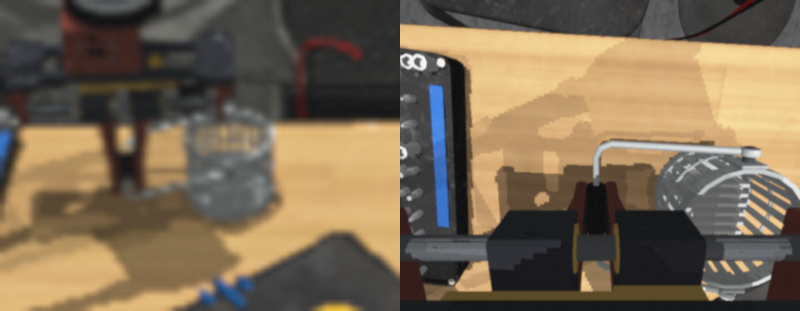

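The sleeve is held between the fingers (gap 11 mm) and the basket stands upright after sliding about 20 mm. Next is the swing.

```bash
python3 - <<'E'
from h import *
d=np.deg2rad;yw=d(3);c=np.array([np.cos(yw),np.sin(yw),0])
g=np.array(state()['ee_pos'])+[0,0,.011]; g[2]=.032
P=g+.0821*c+[0,0,.022]
for k in range(1,13):
    f=k/12; a=1.833*f-d(15); r=.085+.0015*np.sin(np.pi*f)+.0003
    l=d(52)*f; x=P+r*(-np.cos(a)*c+np.sin(a)*np.array([0,0,1]))
    move_l(tcp(x,yw,l),.06,ori(yw,l))
    s=state();print(k,round(s['time'],1),s['ft_force'].round(1),round(s['finger_gap'],4))
hold(.3);print(x,state()['ee_pos'],state()['ft_force'])
w=snap('side','s3');w2=snap('scene','w4')
cv2.imwrite('pics/c5.png',np.hstack([cv2.resize(w['frame'][130:220,190:290],(400,360),interpolation=2),cv2.resize(w2['frame'][265:400,180:330],(400,360),interpolation=2)]))
E
```

```text
1 6.8 [ 0.7 -0.3  0.1] 0.0109
2 7.1 [-0.3 -0.2 -0.4] 0.0111
3 7.5 [0.3 0.5 0.1] 0.0112
4 7.9 [ 1.5 -0.5 -0.4] 0.0108
5 8.3 [ 1.4 -0.1 -1.1] 0.0112
6 8.6 [ 1.1 -0.4 -1.2] 0.011
7 9.0 [ 0.5 -0.1 -1. ] 0.0111
8 9.4 [ 0.3 -0.5 -0.9] 0.0111
9 9.8 [ 0.3 -0.2 -0.4] 0.0112
10 10.2 [-0.7  0.6  0.4] 0.0114
11 10.6 [0.7 0.4 0.7] 0.0116
12 10.9 [ 0.2  1.  -1.5] 0.0112
[0.48456206 0.23594357 0.13929999] [0.49299426 0.23624225 0.13209334] [-0.74440295  0.67123089 -2.10713491]
```

View pics/c5.png

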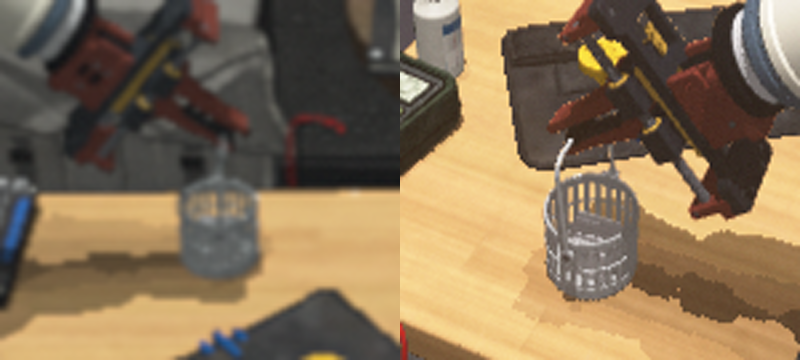

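The bail is upright with the basket still standing. Now I'll lift, carry, and stop in front of the hanger for a check.

```bash
python3 - <<'E'
from h import *
d=np.deg2rad;l=d(52);y0=d(3);yc=d(-2.4)
g=np.array([.4846,.2359,.139])
move_l(tcp(g+[0,0,.04],y0,l),.06); move_l(tcp([.4846,.2359,.29],y0,l),.12);print(state()['ft_force'])
move_l(tcp([.43,-.02,.29],yc,l),.13,ori(yc,l)); move_l(tcp([.46,-.274,.29],yc,l),.13); hold(.8)
print(state()['time'],state()['ee_pos'],tcp([.46,-.274,.29],yc,l))
w=snap('side','s4');w2=snap('wrist','w5')
cv2.imwrite('pics/c6.png',np.hstack([cv2.resize(w['frame'][130:330,180:340],(400,500),interpolation=2),cv2.resize(w2['frame'],(400,500))]))
E
```

```text
[ 0.16923334  0.30851553 -3.46539664]Traceback (most recent call last):
  File "<stdin>", line 5, in <module>
bench.IKError: the arm cannot follow that straight line within its joint ranges
```

```bash
python3 - <<'E'
from h import *
d=np.deg2rad;l=d(52);y0=d(3);yc=d(-2.4)
def go(p,sp,dry=True):
    move_l(tcp(p,yc,l),sp,ori(yc,l))
for p in([.50,.1,.29],[.52,-.02,.29],[.52,-.15,.28],[.48,-.274,.29]):
    print(p,inverse_kinematics(tcp(p,yc,l),ori(yc,l)))
go([.53,-.02,.29],.13); go([.50,-.275,.27],.13); hold(.8)
print(state()['time'],state()['ee_pos'],tcp([.50,-.275,.27],yc,l))
w=snap('side','s4');w2=snap('wrist','w5')
cv2.imwrite('pics/c6.png',np.hstack([cv2.resize(w['frame'][130:330,180:340],(400,500),interpolation=2),cv2.resize(w2['frame'],(400,500))]))
E
```

```text
[0.5, 0.1, 0.29] None
[0.52, -0.02, 0.29] None
[0.52, -0.15, 0.28] [-0.60698143 -0.80965011  2.08630948  0.49474651  1.09456297 -0.61463851]
[0.48, -0.274, 0.29] [-0.97388581 -0.64601734  1.97676189  0.72803321  1.2556148  -0.96175242]Traceback (most recent call last):
  File "<stdin>", line 7, in <module>
  File "<stdin>", line 4, in go
bench.IKError: the arm cannot follow that straight line within its joint ranges
```

```bash
python3 - <<'E'
from h import *
d=np.deg2rad;yc=d(-2.4)
def go(p,sp,l): move_l(tcp(p,yc,d(l)),sp,ori(yc,d(l)))
go([.50,.12,.29],.08,25);go([.52,-.10,.29],.12,25); go([.50,-.275,.27],.1,52); hold(.8)
print(state()['time'],state()['ee_pos'],tcp([.50,-.275,.27],yc,d(52)))
w=snap('side','s4');w2=snap('wrist','w5')
cv2.imwrite('pics/c6.png',np.hstack([cv2.resize(w['frame'][130:330,180:340],(400,500),interpolation=2),cv2.resize(w2['frame'],(400,500))]))
E
```

```text
19.5417 [ 0.50865798 -0.2753715   0.26320081] [ 0.50866051 -0.27536298  0.26322772]
```

View pics/c6.png

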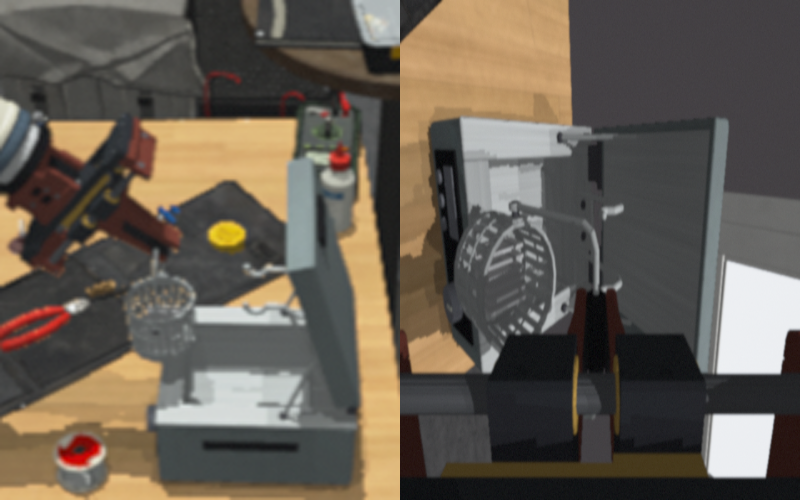

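The basket hangs level in front of the tank. A quick depth check of the bail leg will give the lateral offset of the bail in the grip.

```bash
python3 - <<'E'
from h import *
d=dict(np.load('pics/w5.npz'));W=world(d)
m=(W[...,2]>.2)&(W[...,2]<.262)&(W[...,0]>.47)&(W[...,0]<.53)&(W[...,1]>-.25)&(W[...,1]<-.2)
p=W[m];print(len(p))
for z in np.arange(.2,.262,.01):
    k=p[abs(p[:,2]-z)<.005]
    if len(k):print(z.round(2),len(k),np.median(k,0).round(4))
m=(W[...,2]>.262)&(W[...,2]<.285)&(abs(W[...,0]-.5)<.02)&(W[...,1]>-.262)&(W[...,1]<-.225);p=W[m];print(len(p),np.median(p,0) if len(p) else '')
c=np.array([np.cos(np.deg2rad(-2.4)),np.sin(np.deg2rad(-2.4))])
q=p[:,:2];print(np.polyfit(q[:,1],q[:,0],1) if len(q)>5 else '')
# prongs
m=(W[...,2]>.195)&(W[...,2]<.22)&(W[...,0]>.57)&(W[...,0]<.64)&(abs(W[...,1]+.28)<.045);v,u=np.where(m)
for s in(1,-1):
    k=W[m];k=k[(s*(k[:,1]+.28)>0)];print(len(k),k[:,1].mean() if len(k) else '',k.min(0) if len(k) else '')
E
```

```text
664
0.2 37 [ 0.4983 -0.2313  0.2028]
0.21 88 [ 0.4985 -0.2313  0.2101]
0.22 91 [ 0.4986 -0.2313  0.2203]
0.23 106 [ 0.4988 -0.2313  0.2301]
0.24 114 [ 0.4989 -0.2313  0.2402]
0.25 122 [ 0.4991 -0.2313  0.2503]
0.26 106 [ 0.4994 -0.2311  0.259 ]
921 [ 0.49884715 -0.25207452  0.27081844]
[0.09698582 0.52267404]
305 -0.2504503159474892 [ 0.58550628 -0.25464009  0.19500065]
183 -0.3079368774521189 [ 0.59358478 -0.31225676  0.19535676]
```

The lateral offset is within about 2 mm, so I'll go in.

```bash
python3 - <<'E'
from h import *
d=np.deg2rad;yc=d(-2.4);l=d(52)
go=lambda p,sp: move_l(tcp(p,yc,l),sp)
go([.60,-.2795,.252],.06);hold(.6);print(state()['ft_force'])
for z in(.225,.214,.210,.2075,.206):
    go([.60,-.2795,z],.03);s=state();print(z,round(s['time'],1),s['ft_force'].round(1),s['ee_pos'].round(4))
hold(.3);print(state()['ft_force'])
w=snap('side','s5');w2=snap('wrist','w6')
cv2.imwrite('pics/c7.png',np.hstack([cv2.resize(w['frame'][160:330,215:345],(400,523),interpolation=2),cv2.resize(w2['frame'][40:300,150:400],(400,523))]))
E
```

```text
[-0.40502929  0.48309745 -3.29513382]
0.225 23.1 [-0.5  0.1 -3.2] [ 0.6088 -0.2799  0.2187]
0.214 23.6 [-0.6  0.1 -3.1] [ 0.6086 -0.2798  0.2068]
0.21 23.9 [-0.2  0.3 -3.5] [ 0.6086 -0.2798  0.2028]
0.2075 24.2 [-0.1 -0.8 -2.4] [ 0.6086 -0.2798  0.2004]
0.206 24.4 [-0.2  0.8 -2.7] [ 0.6086 -0.2798  0.1991]
[-0.03300554  0.07723783 -2.24009198]
```

View pics/c7.png

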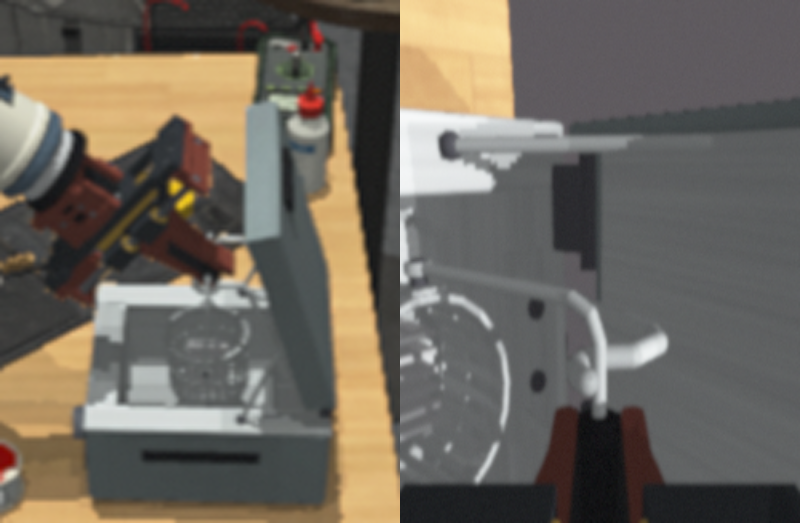

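The wire sits between the upturned tip and the rear of the prong, and load is starting to transfer. I'll lower until it's carried, then release.

```bash
python3 - <<'E'
from h import *
d=np.deg2rad;yc=d(-2.4);l=d(52)
go=lambda p,sp: move_l(tcp(p,yc,l),sp)
for z in(.2048,.2036,.2024,.2012,.200):
    go([.60,-.2795,z],.02);hold(.2);s=state();f=s['ft_force'];print(z,round(s['time'],1),f.round(1),s['ee_pos'].round(4))
    if f[2]>-.3:break
hold(.3);gripper_open();hold(.3);s=state();print(s['time'],s['ft_force'].round(1),s['finger_gap'])
w=snap('side','s6');w2=snap('wrist','w7')
cv2.imwrite('pics/c8.png',np.hstack([cv2.resize(w['frame'][160:330,215:345],(400,523),interpolation=2),cv2.resize(w2['frame'][40:300,150:400],(400,523))]))
E
```

```text
0.2048 25.3 [-0.2  0.5 -0.5] [ 0.6088 -0.28    0.1986]
0.2036 25.7 [-1.8  1.9  5.7] [ 0.609  -0.28    0.1983]
27.5667 [-0.5 -0.4 -0.3] 0.08770062638669512
```

View pics/c8.png

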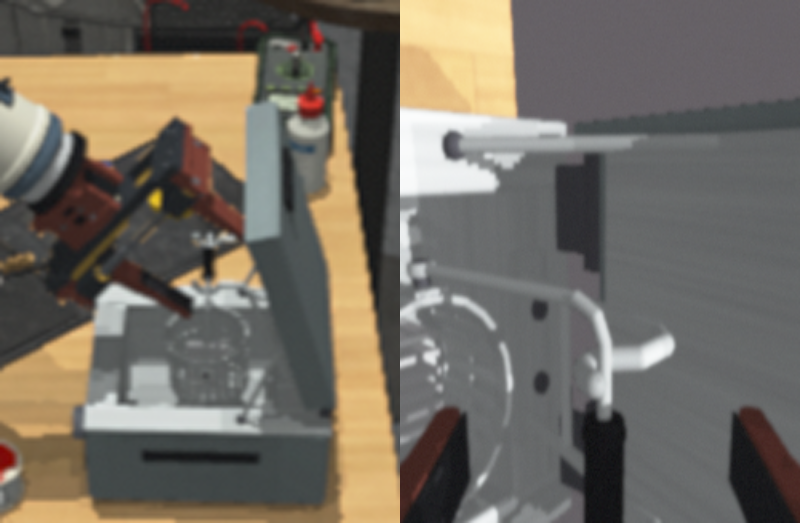

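It's hanging and the fingers are clear of it. I'll withdraw along the tool axis, check, and hand in.

```bash
python3 - <<'E'
from h import *
d=np.deg2rad;yc=d(-2.4);l=d(52)
z=np.array([np.sin(l)*np.cos(yc),np.sin(l)*np.sin(yc),-np.cos(l)])
p=state()['ee_pos'];move_l(p-.13*z,.06);hold(2)
w2=snap('wrist','w8');W=world(w2);f=w2['frame'].astype(int)
m=(f.max(-1)<60)&(abs(W[...,2]-.207)<.012)&(abs(W[...,0]-.6)<.025)&(abs(W[...,1]+.28)<.03)
print(state()['time'],state()['ft_force'].round(1),m.sum(),np.median(W[m],0),W[m].min(0),W[m].max(0))
cv2.imwrite('pics/c9.png',w2['frame'])
E
```

```text
32.0333 [ 0.8 -0.7 -0.4] 493 [ 0.59462038 -0.27872006  0.20883594] [ 0.59092721 -0.29611191  0.20114075] [ 0.60322578 -0.26296541  0.21206728]
```

View pics/c9.png

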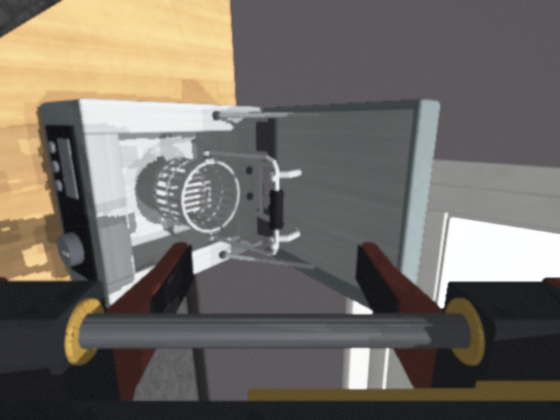

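The wrist view shows the bail in both prongs, at about (292,174) and (292,237), with the sleeve at (277,208). The basket hangs inside the tank and the gripper is clear.

```bash
python3 -c "
from bench import *
print(job_done())"
```

```text
the job is handed in; nothing more can be done
None
```

The basket hangs by its bail in both prongs inside the tank, the gripper is clear of it, and the job was handed in at about 32 s; no verdict was returned.

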